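# Lock the open quarter-turn fastener of a welding console and hang its key back

## Task

One of the two quarter-turn fasteners on the sloping cover of the welding console is still undone. Take the flat-bladed key off its hook, turn the fastener's slot into line so that it pushes in, press it home and give it a quarter turn clockwise so that it stays locked; then hang the key back on the hook it came from and leave it hanging still. Leave the other fastener done up and do not knock the other keys or the things lying about.

Things in the scene. Friction and masses are not known exactly. Their poses are not given: they have to be found in the camera images.
- console: Grey steel control console fixed to the bench, 260 wide (y) x 240 deep (x), flat rear top 179 high. Origin: centre of its underside; its -x side, the front, faces roughly to the robot. From the 70 high front edge the cover rises at 35 degrees for 190 mm. Two quarter-turn fasteners lie 42 up the slope, 85 left and right of the middle. Buttons stand 24 out of the cover's upper half.
- lock_a_axis (a point): Centre of the UNDONE fastener on the cover's surface (left or right one, it varies). z: out of the cover along the fastener's axis, 35 degrees from vertical, leaning to the console's front; x: straight up the slope; y: level. A fixed collar 48 in diameter, 8 high, surrounds its round head (diameter 35). Black ticks by the collar: upper one = slot lined up, side ones = locked.
- lock_a_slot (a point): Centre of the mouth of the undone fastener's slot, in the top of its head; z out of the cover, x along the slot (turns with it). Closed-ended slot 24 long x 7 wide x 8 deep. Undone, the head is popped out: mouth 17 above the cover, 9 above the collar; locked, about 10 above the cover. Bare metal. The head moves in along its axis when pressed.
- lock_a_turn (a joint): Angle of the undone fastener, rad. 0 = slot straight up the slope, against a stop: there it lines up with its receptacle inside. Grows CLOCKWISE, seen from outside the cover, to the other stop at 1.571 = slot level (locked). Starts at 0.35 to 1.2, popped out; turns with 0.04 N m friction. It pushes in only within about 0.1 of 0.
- lock_a_push (a joint): How far the undone fastener's head is pressed in, m. 0 = popped out by its spring (3 N), 0.0085 = fully in (6.4 N). Not lined up, it stops at 0.0005. Only from 0.007 inwards can it be turned to 1.571; once turned by 0.3 or more it is caught and stays at about 0.007 when let go.
- lock_b_axis (a point): The same point and axes as lock_a_axis for the other fastener, which is already locked: slot level, head only 2 above its collar.
- lock_b_turn (a joint): Angle of the locked fastener, measured as for the other one: about 1.57.
- lock_b_push (a joint): Depth of the locked fastener, measured as for the other one: about 0.007.
- key: The only key with a flat blade: steel, about 0.13 kg, 114 long, hanging blade down from one of three hooks. Origin: centre of the blade's tip; z: along the shaft up to the bow; y: along the width of blade and bow; x: through the bow's window. Blade 20 wide x 5 thick, 12 long, the last 3 mm tapered to 15 x 2.6; then a round shaft of diameter 10 up to z = 70.
- key_bow (a point): Middle of the key's bow (handle), z = 92 mm in the key, axes as the key's. The bow is a flat rectangular loop, 44 wide (y) x 44 high (z) x 9 thick (x), from z = 70 to 114, with a window 26 wide, z = 77 to 107. Its two flat outer sides, 44 apart, can be gripped from above, one finger on each side of the hook.
- key_eye (a point): Middle of the upper edge of the key's window (z = 107 mm in the key), which rests on the hook's prong.
- rail: Fixed key rail: foot plate 6 thick, two posts, a 12 mm square bar 250 long (y), centre 200 high. Origin: on the bench below the bar's middle. Three hooks at y = -80, 0, 80 point to -x (to the robot): a level prong of diameter 7, axis 200 high, to x = -64, then bent up to x = -70, top 212 high. Keys hang 45 from the bar, bow square to the prong, on which the eye has 23 of play: lift by 15, draw off to -x.
- key_square: Another key of the same length and bow, with a 15 mm square socket as lower end; on another hook. Origin: centre of its lower end.
- key_round: Another key of the same length and bow, with a 19 mm round socket as lower end; on the third hook. Origin: centre of its lower end.
- spray_can: Bare grey aerosol can, 65 in diameter, 190 high, standing on the bench in front of the gap between console and rail. Origin: centre of its base.
- brush: Wire brush lying on the foot plate of the rail below the keys. Origin: on its underside.
- hammer: Hammer 220 long lying on the bench in front of the console. Origin: on its underside.
- magnet: Flat arrow-shaped welding magnet, 75 x 56 x 18, lying on the bench between console and rail. Origin: on its underside.
- tube: Offcut of 50 mm square tube standing on end, 110 high, between console and rail. Origin: centre of its base.
- tin: Small open tin, 60 in diameter and 50 high, on the console's flat rear top. Origin: centre of its base.
Things that resemble listed ones, but are neither listed nor needed, are in the scene too. Leave any red look-alike of the key alone.

How it is judged:
By the outcome, as a careful person would: the job done as asked, in the order asked, and still so for the second after the job is handed in, with the robot touching nothing.
It also fails if it takes over 72 s, if anything falls off the work surface, if the arm or the gripper's body presses on something with over 40 N, if the wrist force passes 120 N, or if a joint passes its speed limit or range.

## Robot

A 6-joint arm with a two-finger parallel gripper is mounted at the origin on the work surface. World frame = base frame: x ahead of the robot, y to its left, z up, the work surface at z = 0. Lengths are in mm, angles in rad, forces in N, time in s.
With the tool pointing down it reaches from about 375 to 925 mm from the base axis. Payload 5.7 kg.
Tool frame: the origin (TCP) lies at the very end of the fingers, on their centre line; the grasp point (between the pads) lies 19 mm behind it (r.grip_depth is the z of the grasp point in the tool frame, in mm); z points along the fingers, y is the line along which they close (so a half turn about z gives the same grasp; the last joint's range is limited). The gripper opens to 85 mm and grips with 20 to 120 N. Pads are 22 mm wide; open, the fingers measure 114 mm over their backs; the gripper's body (76 mm by 85 mm) begins 54 mm behind the grasp point. The pads swing forward as they close: fully open they stand 13 mm farther back than shut.
Start: joints at [1.061, 0.359, 1.51, -0, 1.272, -0.115], TCP at [230.764, 553.815, 231.267] pointing down, gripper open.
Joint ranges: [-2.97, 2.97], [-1.01, 2.36], [0.21, 2.38], [-0.96, 4.11], [0.2, 2.71], [-2.98, 2.98]. Speed limits (rad/s): [2.39, 2.39, 3.14, 3.14, 3.14, 3.14].

## Interface

Orientations are given as a rotation vector (axis times angle).
In Python, from plant import r, eyes, order gives the robot as it stands.
- The arm moves only by the tool play_rows, never from a script. Its argument "targets" is one flat list of numbers, 6 for each row, row after row: the shift along the tool's x, y, z each as a share of 0.12 m, from -1 to 1, then the turn, a rotation vector about the tool's x, y, z each as a share of 360 degrees, from -1 to 1. In form: [dx, dy, dz, ax, ay, az, dx, dy, dz, ax, ay, az, ...]. A call has 1 to 8 rows; each row is the pose to reach, as a shift and turn from the pose commanded when the call began, along the tool's axes at that moment, turning the shorter way round; what a row does not reach only later rows make up. A row lasts 1/8 s, in which the tool goes at most 62.5 mm and 10.7 degrees, less where a joint would pass 70% of its speed; a pose out of reach is approached as far as the arm can. A call with a number of a shift or a turn outside -1 to 1 is refused whole. A call with a gripper value outside its range is refused whole. "fingers" is the opening, from 0 (shut) to 1 (fully open), set as the call begins (left out, the last holds). The fingers move at their own pace and stop on an object; "newtons" is the grip in N (left out, the last holds). Time passes only in rows, so rows that repeat a pose let the fingers close. It gives the time, the measured TCP pose, the force, the opening and the grip force at its end, in the units of the state.
- r.sense(): the state, without advancing time (a new reading comes with each control period).
- eyes.capture(name): name is "scene" or "top" or "wrist"; returns a dict with "image" (420x560x3 uint8, blue, green, red), "fx", "fy", "cx", "cy" (pixels), "pose" (4x4, takes a point from camera to world coordinates). Camera axes: x right, y up, looking along -z (the intrinsics and any distortion apply to the point x, -y, -z); pixel columns grow to the right and rows downward; lengths in mm; the calibration is good to about 2 mm. A picture is of the moment at which its call begins. There is no depth.
- order.hand_in(): hands the job in; it is judged then, once.
The state is a dict: "clock": time; "q": joint angles; "joint_vel": joint speeds; "tau": joint torques, N m; "position": TCP position; "orientation": TCP orientation; "ft_force": force on the tool from outside, world axes, zero at the start; "wrist_torque": the same for the moment, N m; "width": opening from 0.0 (shut) to 1.0 (fully open); "grip_force": force on a finger pad.
Only numpy, scipy, OpenCV 4.12 (cv2) and the standard library are available. Lean on these libraries where they do the work, as an engineer would, in place of code of your own. Each camera call takes 0.05 s, during which the arm holds its last target. There are 200 camera calls.

## Working session

There is one attempt and no reset: what is moved stays moved. The work goes in short steps, Python scripts to look and compute and a tool call to move; the robot and the scene stay as the last step left them, time stands still between calls to the robot, and variables do not carry over. Pictures are saved under pics/ and viewed, at most 10 in all, crops included, and the job is handed in when it is done.

Besides the shell and the picture viewer there is one more tool, called after "Request:" as a command line: name --argument value ..., lists and objects as JSON in quotes. play_rows: Moves the arm, as the interface text tells. Its arguments: {"type":"object","properties":{"targets":{"type":"array"},"fingers":{"type":"number"},"newtons":{"type":"number"}},"required":["targets"]}

```bash
mkdir -p pics
cat > h.py <<'E'
import numpy as np, cv2
from scipy.spatial.transform import Rotation as R
from plant import r, eyes, order
def cap(n,f):
    d=eyes.capture(n); cv2.imwrite('pics/'+f+'.png',d['image']); np.save('pics/'+f+'.npy',{k:d[k] for k in d if k!='image'},allow_pickle=True); return d
def load(f): return np.load('pics/'+f+'.npy',allow_pickle=True).item()
def ray(d,u,v):
    p=np.array(d['pose']); k=np.array([(u-d['cx'])/d['fx'],-(v-d['cy'])/d['fy'],-1.])
    return p[:3,3],p[:3,:3]@k
def atz(d,u,v,z):
    o,k=ray(d,u,v); return o+k*(z-o[2])/k[2]
def tri(*obs):
    A=np.zeros((3,3));b=np.zeros(3)
    for d,u,v in obs:
        o,k=ray(d,u,v);k=k/np.linalg.norm(k);M=np.eye(3)-np.outer(k,k);A+=M;b+=M@o
    return np.linalg.solve(A,b)
def proj(d,P):
    p=np.array(d['pose']); c=p[:3,:3].T@(np.asarray(P)-p[:3,3]); return d['cx']+d['fx']*c[0]/-c[2], d['cy']+d['fy']*c[1]/c[2]
E
python3 - <<'E'
from h import *
a=cap('scene','s1');b=cap('top','t1')
for d in(a,b): print({k:d[k] for k in d if k not in('image','pose')},np.round(d['pose'],3))
for n in('s1','t1'):
    cv2.imwrite(f'pics/{n}b.png',cv2.resize(cv2.imread(f'pics/{n}.png'),(800,600),interpolation=cv2.INTER_CUBIC))
s=r.sense();print(s)
E
```

```text
{'fx': 497.91209435810936, 'fy': 497.91209435810936, 'cx': 288.54306808934956, 'cy': 210.47948810418453} [[ 3.940000e-01 -7.900000e-01  4.700000e-01  1.008853e+03]
 [ 9.190000e-01  3.330000e-01 -2.100000e-01 -2.260020e+02]
 [ 9.000000e-03  5.150000e-01  8.570000e-01  1.000102e+03]
 [ 0.000000e+00  0.000000e+00  0.000000e+00  1.000000e+00]]
{'fx': 445.8019672910832, 'fy': 445.8019672910832, 'cx': 276.40884061402056, 'cy': 207.78224235349248} [[ 1.200000e-02  9.710000e-01 -2.390000e-01  3.115500e+02]
 [-1.000000e+00  1.100000e-02 -7.000000e-03 -3.590800e+01]
 [-4.000000e-03  2.390000e-01  9.710000e-01  1.143019e+03]
 [ 0.000000e+00  0.000000e+00  0.000000e+00  1.000000e+00]]
{'clock': 0.1, 'q': array([ 1.06087793e+00,  3.59427138e-01,  1.51131219e+00, -1.30961963e-06,
        1.27252531e+00, -1.15107466e-01]), 'joint_vel': array([-5.60350983e-04, -2.10784468e-03, -2.41134449e-03,  1.98099814e-04,
       -9.31299379e-05, -2.21402788e-04]), 'tau': array([ 7.25365385e-05, -5.28651273e+01, -2.79350156e+01, -4.79018672e-05,
        4.98328722e-03,  3.41720295e-05]), 'position': array([230.49068695, 553.29821817, 230.54570582]), 'orientation': array([-6.16046153e-01, -3.08007519e+00,  2.49933085e-03]), 'ft_force': array([-0.07214743,  0.03393452,  0.14022857]), 'wrist_torque': array([-0.01203942, -0.05646319, -0.0098192 ]), 'grip_force': 0.0, 'width': 1.0010127613381168}
```

View pics/s1b.png

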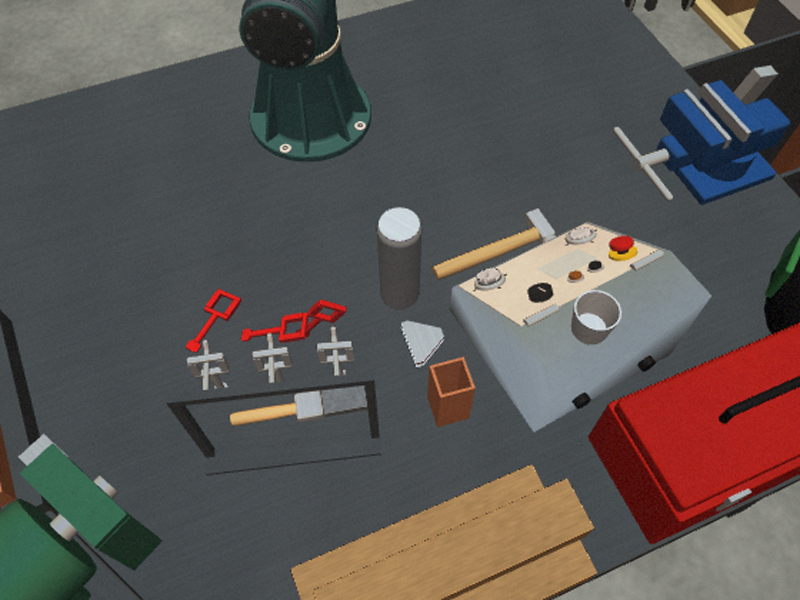

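View pics/t1b.png

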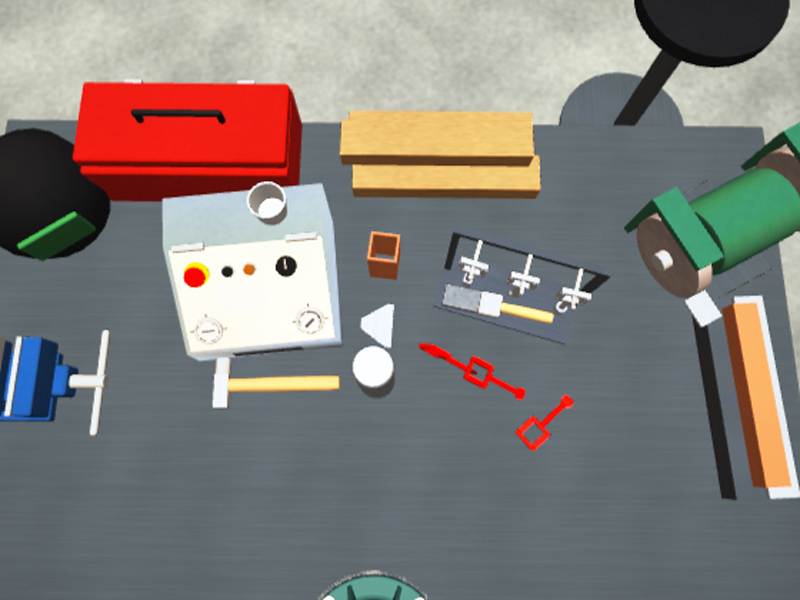

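The scene view shows the rail with three keys (x 190–350, y 340–390 enlarged), and the console fasteners at (489,279) and (581,236). The top view shows the fasteners at (208,331) and (311,320), and the keys at (474,265), (523,282) and (574,295). Next I'll enlarge the fasteners and keys.

Run:
```python
from h import *
s=cv2.imread('pics/s1.png');t=cv2.imread('pics/t1.png')
def c(im,x,y,w,h): return cv2.resize(im[y:y+h,x:x+w],(400,300),interpolation=cv2.INTER_CUBIC)
# each 100x75 ->x4, key crops 120x90 
cv2.imwrite('pics/m1.png',np.vstack([np.hstack([c(s,125,225,133,100),c(t,305,155,133,100)]),np.hstack([c(s,320,150,107,80),c(t,130,205,107,80)])]))
```

```text
(no output)
```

View pics/m1.png

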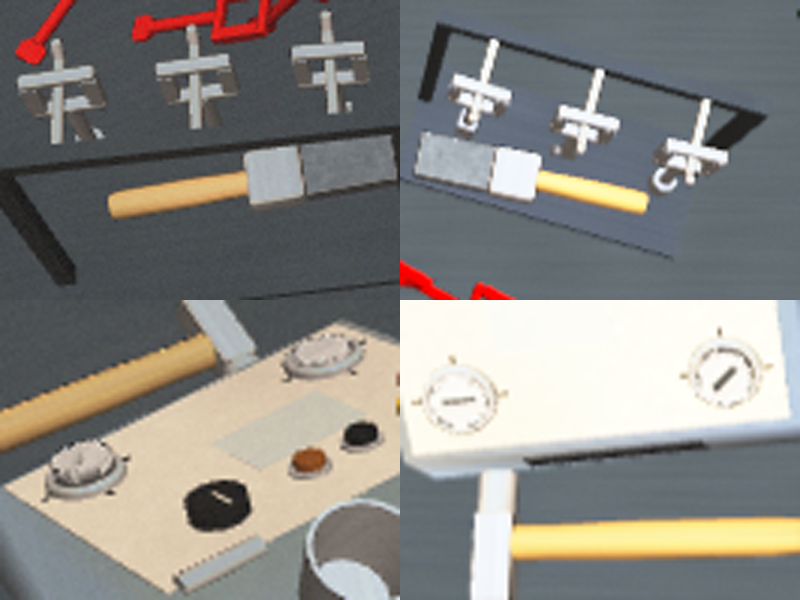

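Run:
```python
from h import *
t=load('t1');s=load('s1')
def T(x,y): return t,305+(x-400)/3.008,155+y/3
def S(x,y): return s,125+x/3.008,225+y/3
for n,a,b in(('k1',(480,90),(330,63)),('k2',(585,120),(194,70)),('k3',(692,151),(56,78))):
    print(n,atz(*T(*a),210.5),tri(T(*a),S(*b)))
print('bar',atz(*T(437,23),206),atz(*T(766,117),206))
for a in((467,120),(563,148),(664,180)): print('tip',atz(*T(*a),97))
def T2(x,y): return t,130+(x-400)/3.74,205+(y-300)/3.75
def S2(x,y): return s,320+x/3.74,150+(y-300)/3.75
for n,a,b in(('B',(459,401),(325,353)),('A',(727,378),(82,465))):
    print(n,tri(T2(*a),S2(*b)),atz(*T2(*a),105))
print('cen base edge')
d=eyes.capture('wrist')
s=r.sense();Rt=R.from_rotvec(s['orientation']).as_matrix()
p=d['pose'];print('cam in tool',Rt.T@(p[:3,3]-s['position']),np.round(Rt.T@p[:3,:3],3),d['fx'],d['cx'],d['cy'])
print(np.round(Rt,3))
```

```text
k1 [ 593.5970751 -148.7451205  210.5      ] [ 598.33956524 -149.29182023  195.8530269 ]
k2 [ 571.81886779 -223.97465258  210.5       ] [ 574.42565709 -225.12698199  201.62764392]
k3 [ 549.57130945 -299.71078336  210.5       ] [ 550.65788551 -300.76632715  206.32190952]
bar [ 646.31003046 -118.47769229  206.        ] [ 576.79518071 -355.89331378  206.        ]
tip [ 602.43376719 -151.5358053    97.        ]
tip [ 579.87135446 -228.34786765   97.        ]
tip [ 554.30757029 -308.15271958   97.        ]
B [506.39766198 284.19253614  99.72318562] [504.62768668 280.51595087 105.        ]
A [522.621202   113.64338876 102.36241043] [521.38883981 111.28745421 105.        ]
cen base edge
cam in tool [  72.33429827    0.31409918 -144.834748  ] [[ 0.001  0.959  0.285]
 [ 1.    -0.001 -0.001]
 [-0.     0.285 -0.959]] 290.64821356077067 276.7187135114853 207.7169598313687
[[-0.923  0.385 -0.001]
 [ 0.385  0.923 -0.001]
 [ 0.    -0.001 -1.   ]]
```

Fastener A, the right-hand one, is undone with its slot about 45° clockwise. The other slot is level. The measured spacings check out: 171 mm between fasteners (170 given) and about 79 mm between hooks (80 given). I'll move to the rail for a closer look.

Request:
play_rows --targets '[-0.87, -1, -0.1, 0, 0, 0, -0.87, -1, -0.1, 0, 0, 0, -0.87, -1, -0.1, 0, 0, 0]' --fingers 0.7

```text
clock: 0.52
position: [281.0, 400.2, 243.1]
orientation: [-0.617, -3.08, 0.002]
ft_force: [1.0, -0.1, 0.2]
width: 0.7
grip_force: 0.0
```

Request:
play_rows --targets '[-0.87, -1, -0.1, 0, 0, 0, -0.87, -1, -0.1, 0, 0, 0, -0.87, -1, -0.1, 0, 0, 0]'

```text
clock: 0.9
position: [331.3, 249.5, 255.4]
orientation: [0.618, 3.08, -0.001]
ft_force: [0.9, -0.7, -0.2]
width: 0.698
grip_force: 0.0
```

Request:
play_rows --targets '[-0.87, -1, -0.05, 0, 0, 0, -0.87, -1, -0.05, 0, 0, 0, -0.87, -1, -0.05, 0, 0, 0]'

```text
clock: 1.27
position: [381.9, 98.6, 261.5]
orientation: [0.619, 3.079, -0.001]
ft_force: [1.1, 0.1, -0.2]
width: 0.704
grip_force: 0.0
```

Request:
play_rows --targets '[-0.87, -1, 0, 0, 0, 0, -0.87, -1, 0, 0, 0, 0, -0.87, -1, 0, 0, 0, 0]'

```text
clock: 1.65
position: [432.3, -52.7, 261.4]
orientation: [0.62, 3.079, -0.001]
ft_force: [0.7, 0.4, 0.6]
width: 0.696
grip_force: 0.0
```

Request:
play_rows --targets '[-0.85, -1, 0, 0, 0, -0.017, -0.85, -1, 0, 0, 0, -0.017, -0.85, -1, 0, 0, 0, -0.017, -0.85, -1, 0, 0, 0, -0.017, -0.85, -1, 0, 0, 0, -0.017]'

```text
clock: 2.28
position: [478.9, -199.1, 260.9]
orientation: [-0.451, -3.108, -0.001]
ft_force: [-0.6, 0.5, 0.2]
width: 0.704
grip_force: 0.0
```

Run:
```python
from h import *
d=cap('wrist','w1');cv2.imwrite('pics/w1b.png',cv2.resize(d['image'],(800,600),interpolation=cv2.INTER_CUBIC))
s=r.sense();print({k:np.round(s[k],3) for k in('clock','q','position','orientation','width','ft_force')})
```

```text
{'clock': np.float64(2.325), 'q': array([-0.527,  0.214,  1.642,  0.   ,  1.286, -1.81 ]), 'position': array([ 478.966, -198.733,  261.022]), 'orientation': array([-4.500e-01, -3.108e+00, -1.000e-03]), 'width': np.float64(0.702), 'ft_force': array([-0.738,  0.149,  0.416])}
```

View pics/w1b.png

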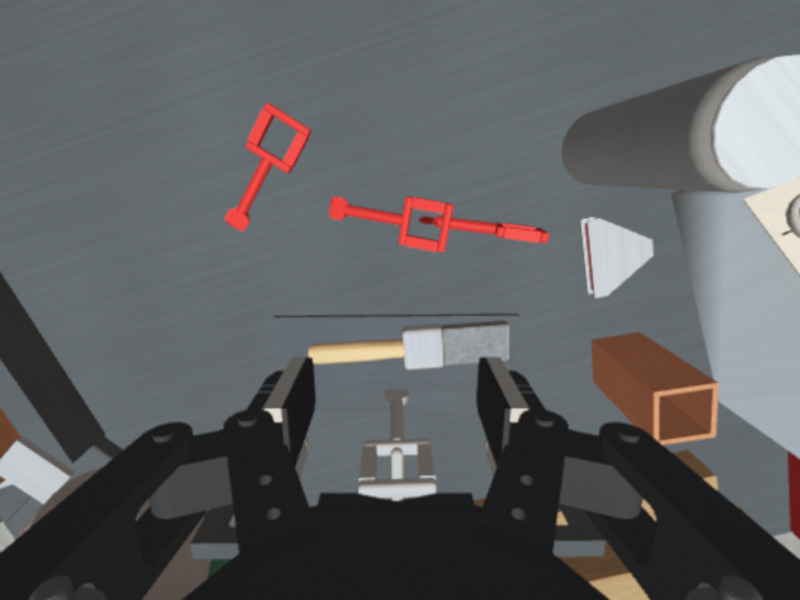

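The wrist view shows the middle key's flat blade at (397,393). Its bow runs from (360,445) to (437,495), square to the gripper and centred. The blade is about 20 mm wide and thin, so the middle key is the right one.

```bash
cat >> h.py <<'E'
def rel(goal,yaw=None,s=None,Rg=None):
    s=s or r.sense();Rt=R.from_rotvec(s['orientation'])
    d=Rt.inv().apply(np.array(goal)-s['position'])/120
    print('shift',np.round(d,3),'turn',np.round((Rt.inv()*Rg).as_rotvec()/(2*np.pi),4) if Rg is not None else '')
E
python3 - <<'E'
from h import *
w=load('w1');k=0.7
for n,u,v,z in(('tip',397,392,96.5),('bowtopfront L',360,487,210.5),('R',437,487,210.5),('botL',363,445,167),('botR',432,445,167)):
    print(n,atz(w,u*k,v*k,z))
t=load('t1');print(tri((w,398.5*k,491*k),(t,305+185/3.008,195)))
x=np.array([.959,-.284,0]);print('prongs dir check')
img=w
rail_z=np.array
Rg=R.from_matrix(np.array([[-.959,.284,0],[.284,.959,0],[0,0,-1]]).T)
Rt=R.from_rotvec(r.sense()['orientation']).as_matrix();print(np.round(Rt,3))
E
```

```text
tip [ 577.57820084 -226.0475948    96.5       ]
bowtopfront L [ 567.71027354 -245.6587958   210.5       ]
R [ 580.15106411 -203.75148641  210.5       ]
botL [ 571.04990331 -248.28535256  167.        ]
botR [ 584.21537274 -203.90595389  167.        ]
[ 569.51793662 -222.90937396  218.70822303]
prongs dir check
[[-0.959  0.284 -0.001]
 [ 0.284  0.959  0.001]
 [ 0.001  0.001 -1.   ]]
```

Run:
```python
from h import *
rel([577.5,-225.8,261]);rel([577.5,-225.8,169.5])
```

```text
shift [-0.851  0.017 -0.001] turn 
shift [-0.852  0.016  0.762] turn
```

Request:
play_rows --targets '[-0.85, 0.017, 0, 0, 0, 0, -0.85, 0.017, 0, 0, 0, 0, -0.85, 0.017, 0.3, 0, 0, 0, -0.85, 0.017, 0.5, 0, 0, 0, -0.85, 0.017, 0.76, 0, 0, 0, -0.85, 0.017, 0.76, 0, 0, 0, -0.85, 0.017, 0.76, 0, 0, 0]'

```text
clock: 3.2
position: [578.5, -226.4, 171.3]
orientation: [0.449, 3.108, -0.001]
ft_force: [0.4, -0.6, 0.0]
width: 0.696
grip_force: 0.0
```

Run:
```python
from h import *
d=cap('wrist','w2');cv2.imwrite('pics/w2b.png',d['image'])
s=r.sense();print({k:np.round(s[k],3) for k in('clock','q','position','orientation','width','ft_force')})
```

```text
{'clock': np.float64(3.25), 'q': array([-0.484,  0.444,  1.531, -0.   ,  1.164, -1.768]), 'position': array([ 578.872, -226.732,  171.76 ]), 'orientation': array([ 4.490e-01,  3.107e+00, -1.000e-03]), 'width': np.float64(0.704), 'ft_force': array([-0.079,  0.358, -0.406])}
```

View pics/w2b.png

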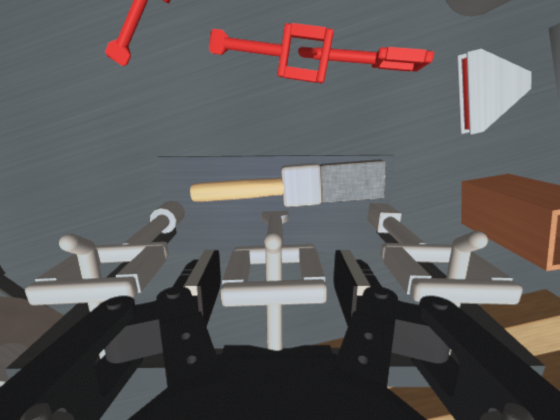

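The gripper straddles the middle bow, which spans columns 222–327, with the pads on each side. The blade is visible at (274,217). The left key has the round socket and the right key the square one. I'll close, lift and draw the key off.

Request:
play_rows --targets '[0, 0, 0, 0, 0, 0, 0, 0, 0, 0, 0, 0, 0, 0, 0, 0, 0, 0, 0, 0, 0, 0, 0, 0, 0, 0, 0, 0, 0, 0]' --fingers 0 --newtons 100

```text
clock: 3.88
position: [579.4, -226.7, 172.2]
orientation: [0.451, 3.106, 0.0]
ft_force: [1.1, 3.4, 4.3]
width: 0.502
grip_force: 100.4
```

Request:
play_rows --targets '[0, 0, -0.04, 0, 0, 0, 0, 0, -0.08, 0, 0, 0, 0, 0, -0.135, 0, 0, 0, 0, 0, -0.135, 0, 0, 0]'

```text
clock: 4.38
position: [578.4, -227.2, 187.1]
orientation: [0.451, 3.108, -0.001]
ft_force: [-0.2, 0.9, -1.5]
width: 0.497
grip_force: 101.2
```

Run:
```python
from h import *
d=cap('wrist','w3');cv2.imwrite('pics/w3b.png',d['image'])
s=r.sense();print({k:np.round(s[k],3) for k in('clock','q','position','orientation','width','ft_force','grip_force')})
```

```text
{'clock': np.float64(4.425), 'q': array([-0.485,  0.429,  1.515, -0.   ,  1.196, -1.768]), 'position': array([ 578.173, -227.088,  186.661]), 'orientation': array([ 4.510e-01,  3.108e+00, -1.000e-03]), 'width': np.float64(0.496), 'ft_force': array([-0.159, -0.228, -1.08 ]), 'grip_force': np.float64(101.227)}
```

View pics/w3b.png

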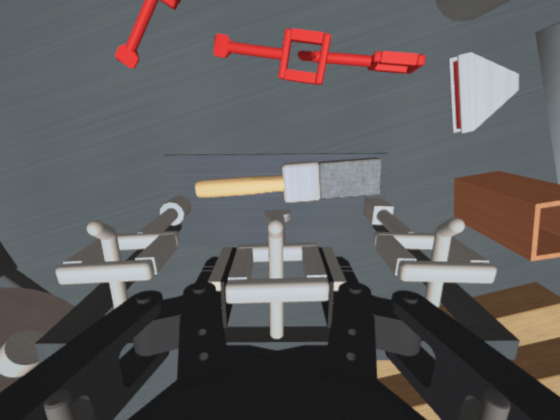

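The key came free in the grip: the bow is held at (277,290), the blade at (277,217), and the hook tip shows in the window at (275,230). I'll draw it off and work out the fastener pose.

Request:
play_rows --targets '[0.2, 0, 0, 0, 0, 0, 0.4, 0, 0, 0, 0, 0, 0.6, 0, 0, 0, 0, 0, 0.8, 0, 0, 0, 0, 0, 0.9, 0, -0.5, 0, 0, 0, 0.9, 0, -1, 0, 0, 0, 0.9, 0, -1, 0, 0, 0]'

```text
clock: 5.3
position: [477.2, -197.9, 311.5]
orientation: [0.449, 3.099, -0.006]
ft_force: [-0.7, -1.5, -2.0]
width: 0.496
grip_force: 102.2
```

```bash
cat >> h.py <<'E'
cx=np.array([.9955,.0946,0]);cy=np.array([-.0946,.9955,0]);c,s_=np.cos(np.radians(35)),np.sin(np.radians(35))
N=-s_*cx+c*np.array([0,0,1.]);U=c*cx+s_*np.array([0,0,1.])   # out of cover, up slope
def RG(th): # tool y along slot at clockwise angle th
    y=np.cos(th)*U-np.sin(th)*cy; z=-N; return R.from_matrix(np.array([np.cross(y,z),y,z]).T)
E
python3 - <<'E'
from h import *
t=load('t1')
def T2(x,y): return t,130+(x-400)/3.74,205+(y-300)/3.75
A=atz(*T2(727,378),108);B=atz(*T2(459,401),102.3)
print(A,B,(B-A)/np.linalg.norm(B-A),np.linalg.norm(B-A))
def pl(x,y):
    o,k=ray(*T2(x,y)); return o+k*(N@(A-o))/(N@k)
for a,b in(((715,391),(738,366)),((718,389),(735,367))):
    d=pl(*b)-pl(*a);print('slot',np.linalg.norm(d),np.arctan2(-d@cy,d@U))
M=A
pre=M+N*(75.5+60);print('pre',pre)
Rg=RG(.75);rel(pre,Rg=Rg);rel(pre+[0,0,90],Rg=Rg)
s=r.sense();print(s['q'],s['position'],s['clock'])
E
```

```text
[520.78238102 110.86204254 108.        ] [505.12990202 281.33900297 102.3       ] [-0.09138058  0.99525988 -0.03327711] 171.28889086917405
slot 22.806541005783583 0.8058167962965938
slot 18.787774471444067 0.7238612177882523
pre [443.41251213 103.50976771 218.995102  ]
shift [0.992 2.33  0.755] turn [-0.1098 -0.0233  0.2981]
shift [0.984 2.328 0.005] turn [-0.1098 -0.0233  0.2981]
[-5.26714177e-01  1.64699426e-01  1.57899820e+00 -1.17419194e-04
  1.38718765e+00 -1.80946103e+00] [ 477.23314194 -197.86378495  311.52766865] 5.3
```

Request:
play_rows --targets '[0.5, 1, 0, 0, 0, 0, 0.5, 1, 0, 0, 0, 0, 0.5, 1, 0, 0, 0, 0]'

```text
clock: 5.68
position: [448.8, -60.7, 305.0]
orientation: [-0.445, -3.107, -0.002]
ft_force: [0.7, 0.4, -1.5]
width: 0.497
grip_force: 102.5
```

Request:
play_rows --targets '[0.48, 1, 0, 0, 0, 0, 0.48, 1, 0, 0, 0, 0, 0.48, 1, 0, 0, 0, 0, 0.48, 1, 0, 0, 0, 0]'

```text
clock: 6.18
position: [429.9, 67.0, 305.7]
orientation: [-0.448, -3.109, 0.002]
ft_force: [-0.1, 0.1, -2.0]
width: 0.498
grip_force: 102.7
```

Request:
play_rows --targets '[0, 0.33, 0, -0.11, -0.023, 0.298, 0, 0.33, 0, -0.11, -0.023, 0.298, 0, 0.33, 0, -0.11, -0.023, 0.298, 0, 0.33, 0, -0.11, -0.023, 0.298, 0, 0.33, 0, -0.11, -0.023, 0.298, 0, 0.33, 0, -0.11, -0.023, 0.298, 0, 0.33, 0, -0.11, -0.023, 0.298, 0, 0.33, 0, -0.11, -0.023, 0.298]'

```text
clock: 7.18
position: [441.6, 102.6, 305.9]
orientation: [2.206, 1.878, 0.674]
ft_force: [0.2, -0.0, -2.2]
width: 0.494
grip_force: 102.8
```

Run:
```python
from h import *
M=np.array([520.8,110.9,108]);pre=M+N*(75.5+60)
rel(pre,Rg=RG(.75))
s=r.sense();print(s['q'],s['position'],s['clock'])
```

```text
shift [-0.157 -0.283  0.648] turn [-0.0287 -0.0056  0.0727]
[-0.09488099 -0.18143667  2.04401535  0.27095975  0.85243258 -0.0693117 ] [441.59181808 102.63006464 305.88663989] 7.175
```

Request:
play_rows --targets '[-0.08, -0.14, 0.33, -0.0287, -0.0056, 0.0727, -0.157, -0.283, 0.648, -0.0287, -0.0056, 0.0727, -0.157, -0.283, 0.648, -0.0287, -0.0056, 0.0727, -0.157, -0.283, 0.648, -0.0287, -0.0056, 0.0727, -0.157, -0.283, 0.648, -0.0287, -0.0056, 0.0727, -0.157, -0.283, 0.648, -0.0287, -0.0056, 0.0727]'

```text
clock: 7.92
position: [444.2, 105.4, 220.4]
orientation: [2.513, 1.253, 0.83]
ft_force: [-0.2, -0.1, -1.6]
width: 0.499
grip_force: 102.8
```

Run:
```python
from h import *
M=np.array([520.8,110.9,108]);pre=M+N*(75.5+60)
d=cap('wrist','w4');rel(pre,Rg=RG(.75))
s=r.sense();print(s['q'],s['position'],s['clock'])
np.save('pics/s4.npy',np.r_[s['position'],s['orientation']])
u,v=proj(d,M);print(u,v)
u,v=int(u),int(v);x0=max(0,min(u-100,360));y0=max(0,min(v-75,270));print(x0,y0)
cv2.imwrite('pics/w4b.png',cv2.resize(d['image'][y0:y0+150,x0:x0+200],(800,600),interpolation=cv2.INTER_CUBIC))
```

```text
shift [-0.02   0.003  0.006] turn [-0.0003 -0.0006  0.0013]
[ 0.06365142 -0.06997799  2.28726133  0.07157612  0.31331403  0.64826185] [443.9580948  105.5682683  220.31578178] 7.975
276.14840423436635 201.59963077661655
176 126
```

View pics/w4b.png

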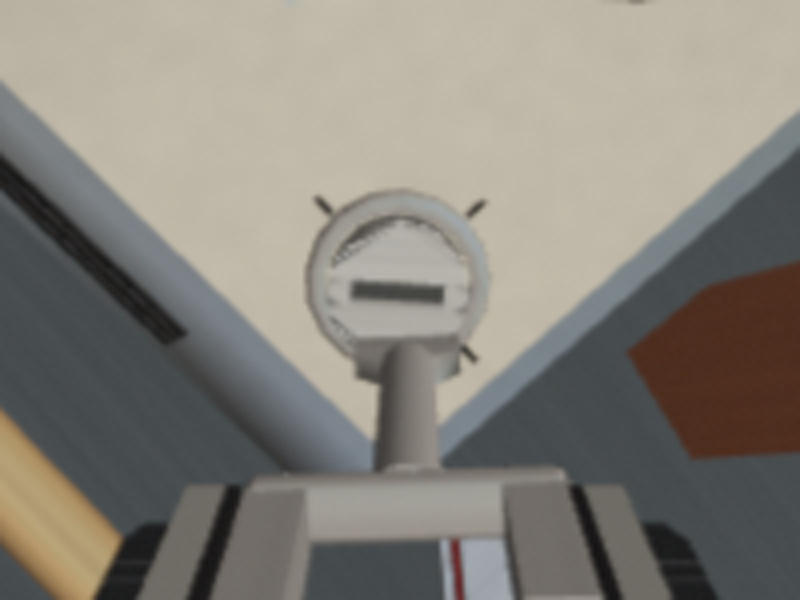

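The blade sits just short of the slot and nearly in line with it. The slot mouth runs from (350,290) to (445,294) in the crop, and the blade tip spans (357,340) to (458,340).

Run:
```python
from h import *
w=load('w4');q=np.load('pics/s4.npy');P,Rt=q[:3],R.from_rotvec(q[3:]).as_matrix()
M=np.array([520.8,110.9,108])
def T(x,y,z): # crop px, tool-plane z -> tool xy
    o,k=ray(w,176+x/4,126+y/4);o=Rt.T@(o-P);k=Rt.T@k;return o+k*(z-o[2])/k[2]
zm=(Rt.T@(M-P))[2];print('mouth z tool',zm,Rt.T@(M-P))
for z in (zm,zm+3,zm-3):
    a,b=T(350,290,z),T(445,294,z);print(z,a,b,(a+b)/2,np.linalg.norm(a-b),np.degrees(np.arctan2(b[0]-a[0],b[1]-a[1])))
# blade front face tip (x=+1.3..2.5), z 75
for p in((357,375),(459,377),(357,340),(458,338)): print(p,T(*p,75),T(*p,63))
# collar outer: widths 306..490, y 190..370; on collar top plane 9 below mouth
print(T(306,280,zm+9),T(490,280,zm+9))
for p in ((325,205),(477,208),(470,353)):print('tick',T(*p,zm+17))
```

```text
mouth z tool 136.15891903669234 [ -2.88687937   0.59605984 136.15891904]
136.15891903669234 [  0.30821728 -12.01522959 136.15891904] [ -0.70747006  11.67591545 136.15891904] [ -0.19962639  -0.16965707 136.15891904] 23.71290733237138 -2.4548827376084583
139.15891903669234 [ -0.47852941 -12.15690412 139.15891904] [ -1.5050815   11.7876636  139.15891904] [ -0.99180546  -0.18462026 139.15891904] 23.966562798478243 -2.4548827376084588
133.15891903669234 [  1.09496398 -11.87355506 133.15891904] [9.01413817e-02 1.15641673e+01 1.33158919e+02] [  0.59255268  -0.15469388 133.15891904] 23.459251866264513 -2.4548827376084232
(357, 375) [-1.14640146 -7.94902441 75.        ] [ 2.9578417  -7.44678651 63.        ]
(459, 377) [-1.55329184 12.37338065 75.        ] [ 2.57321667 11.76356113 63.        ]
(357, 340) [ 6.14929932 -7.87129183 75.        ] [ 9.8543162  -7.37330752 63.        ]
(458, 338) [ 6.57568964 12.06002836 75.        ] [10.25737412 11.46735571 63.        ]
[  0.59220908 -23.69898421 145.15891904] [  0.62309186  23.51789284 145.15891904]
tick [ 18.57806584 -19.00759859 153.15891904]
tick [ 17.81681685  20.34695947 153.15891904]
tick [-21.61663258  19.20300924 153.15891904]
```

```bash
cat > fit.py <<'E'
from h import *
def predict(w,P,Rt,xk,tilt,yk,zt):
    # key origin tip at tool (xk,yk,zt) when tilt=0; tilt about tool y at grasp z=-17
    f=lambda x,y,zk: proj(w,P+Rt@(np.array([xk,yk,-17])+R.from_rotvec([0,tilt,0]).apply([x,y,zt+17-zk])))
    return f
E
python3 - <<'E'
from fit import *
w=load('w4');q=np.load('pics/s4.npy');P,Rt=q[:3],R.from_rotvec(q[3:]).as_matrix()
for xk,ti in((0,0),(2,0),(4,0),(2,.03),(0,.03),(0,.06)):
    f=predict(w,P,Rt,xk,ti,0,75.5)
    g=lambda *a:np.round((np.array(f(*a))-[176,126])*4,0)
    print(xk,ti,'shoulder back/front',g(-2.5,-10,12),g(2.5,-10,12),'tapertop',g(2.5,10,3),'tip',g(1.3,7.5,0),'bowbar back face',g(-4.5,0,77),g(4.5,0,77),g(4.5,0,70),'shaft base',g(0,-5,12))
E
```

```text
0 0 shoulder back/front [344. 401.] [344. 376.] tapertop [448. 362.] tip [435. 363.] bowbar back face [394. 579.] [394. 519.] [394. 497.] shaft base [370. 389.]
2 0 shoulder back/front [344. 391.] [343. 366.] tapertop [448. 352.] tip [435. 353.] bowbar back face [394. 566.] [394. 506.] [394. 484.] shaft base [370. 379.]
4 0 shoulder back/front [344. 381.] [343. 356.] tapertop [448. 342.] tip [435. 343.] bowbar back face [394. 553.] [394. 492.] [394. 471.] shaft base [370. 369.]
2 0.03 shoulder back/front [344. 379.] [343. 354.] tapertop [448. 339.] tip [435. 340.] bowbar back face [394. 563.] [394. 503.] [394. 480.] shaft base [370. 367.]
0 0.03 shoulder back/front [344. 389.] [343. 364.] tapertop [448. 349.] tip [435. 349.] bowbar back face [394. 576.] [394. 517.] [394. 493.] shaft base [370. 377.]
0 0.06 shoulder back/front [344. 377.] [343. 353.] tapertop [448. 336.] tip [435. 336.] bowbar back face [394. 572.] [394. 514.] [394. 489.] shaft base [370. 365.]
```

Request:
play_rows --targets '[-0.041, -0.02, 0, 0, 0, 0.0068, -0.041, -0.02, 0.12, 0, 0, 0.0068, -0.041, -0.02, 0.25, 0, 0, 0.0068, -0.041, -0.02, 0.375, 0, 0, 0.0068, -0.041, -0.02, 0.375, 0, 0, 0.0068, -0.041, -0.02, 0.375, 0, 0, 0.0068, -0.041, -0.02, 0.375, 0, 0, 0.0068]'

```text
clock: 8.85
position: [464.6, 105.9, 186.5]
orientation: [2.556, 1.207, 0.829]
ft_force: [-0.4, -0.2, -1.1]
width: 0.498
grip_force: 102.8
```

Run:
```python
from h import *
d=cap('wrist','w5')
s=r.sense();print(s['q'],s['position'],s['clock'],s['ft_force'])
np.save('pics/s5.npy',np.r_[s['position'],s['orientation']])
cv2.imwrite('pics/w5b.png',cv2.resize(d['image'][150:270,200:360],(800,600),interpolation=cv2.INTER_CUBIC))
```

```text
[0.0572487  0.04483694 2.30026829 0.14093357 0.19632078 0.61562294] [464.62157976 105.86983598 186.53861514] 8.9 [ 0.62120408  1.05161583 -2.52537571]
```

View pics/w5b.png

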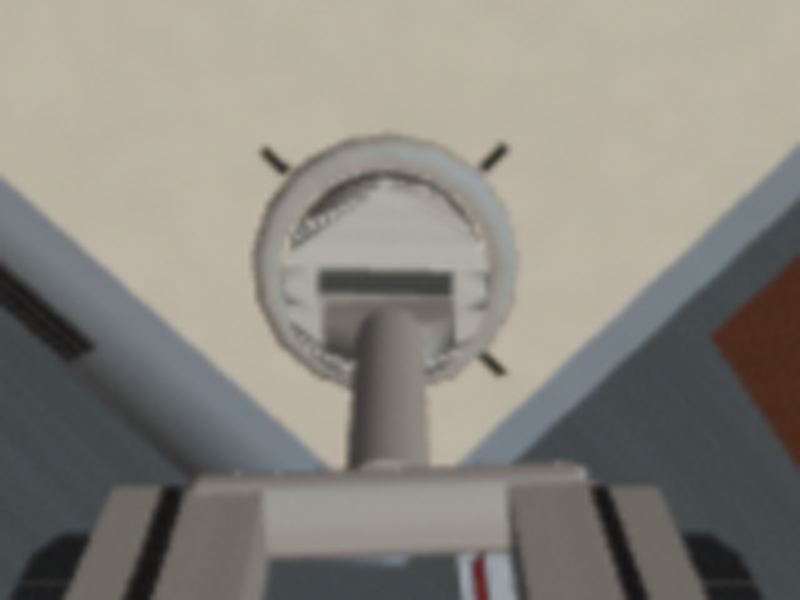

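The blade tip edge is at about y 295, columns 323–452. It overlaps the lower part of the slot, whose upper edge runs from (318,269) to (452,272). Joint 5 is at its lower limit, so I'll fit the kinematics and choose a slightly steeper tool.

```bash
cat > kin.py <<'E'
from h import *
from scipy.optimize import least_squares
D=[([1.0609,.3594,1.5113,0,1.2725],[230.5,553.3,230.5]),([-.527,.214,1.642,0,1.286],[478.97,-198.73,261]),([-.484,.444,1.531,0,1.164],[578.87,-226.73,171.76]),([-.485,.429,1.515,0,1.196],[578.17,-227.09,186.66]),([-.5267,.1647,1.579,0,1.3872],[477.2,-197.9,311.5]),([-.0949,-.1814,2.044,.271,.8524],[441.6,102.6,305.9]),([.06365,-.07,2.28726,.07158,.31331],[443.96,105.57,220.3]),([.05725,.04484,2.30027,.14093,.19632],[464.6,105.87,186.5])]
def fk(p,q):
    a1,dy,d1,L2,a3,L3,Lt=p
    E=lambda ax,a:R.from_euler(ax,a)
    r5=E('z',q[3])*E('y',q[4])
    v=np.array([a3,0,L3])+r5.apply([0,0,Lt])
    v=np.array([0,0,L2])+E('y',q[2]).apply(v)
    v=np.array([a1,dy,d1])+E('y',q[1]).apply(v)
    return E('z',q[0]).apply(v),(E('z',q[0])*E('y',q[1]+q[2])*r5)
F=least_squares(lambda p:np.r_[np.concatenate([fk(p,q)[0]-x for q,x in D]),0.01*(p-[0,69,200,400,0,400,250])],[0,69,200,400,0,400,250])
p=F.x
if __name__=='__main__': print(np.round(p,1),np.abs(F.fun).max())
def ik(pos,zdir,q0,mid=None):
    S=least_squares(lambda q:np.r_[(fk(p,q)[0]-pos)/100,(fk(p,q)[1].apply([0,0,1])-zdir)],q0,bounds=([-2.97,-1.01,.21,-.96,0],[2.97,2.36,2.5,4.11,2.71]))
    return S.x,np.linalg.norm(S.fun)
E
python3 kin.py
python3 - <<'E'
from kin import *
w=load('w5');q=np.load('pics/s5.npy');P,Rt=q[:3],R.from_rotvec(q[3:]).as_matrix()
print('tilt err tool', Rt.T@N, 'fk z',fk(p,D[-1][0])[1].apply([0,0,1]),Rt[:,2], 'slot ang',np.arctan2(-Rt[:,1]@cy,Rt[:,1]@U))
M0=np.array([520.8,110.9,108])
print('mouth',Rt.T@(M0-P))
zm=(Rt.T@(M0-P))[2]
def T(x,y,z):
    o,k=ray(w,200+x/5,150+y/5);o=Rt.T@(o-P);k=Rt.T@k;return np.round(o+k*(z-o[2])/k[2],2)
for a in((318,269),(452,272)):print('slot top edge',T(*a,zm))
print('blade',T(323,295,75.5),T(452,295,75.5),'shoulder',T(323,345,63.5),T(452,345,63.5))
for th in(0,.79,1.571):
  for de in (0,.06,.12,.18):
    n=R.from_rotvec(cy*de).apply(-N)
    for h in(16,0,-16): # tip height over mouth
        pos=M0+N*h-n*75.5
        x,e=ik(pos,n,[.06,.04,2.3,.1,.3]);print(th,de,h,np.round(x,3),round(e,4)) if th==0 else 0
E
```

```text
[-1.000e-01  6.880e+01  2.669e+02  6.111e+02  1.124e+02  4.337e+02
  3.730e+02] 2.1109566864047586
tilt err tool [-0.00149039 -0.01020709 -0.99994176] fk z [ 0.56363368  0.05974738 -0.82386123] [ 0.56363706  0.05974764 -0.8238589 ] slot ang 0.7848146536023517
mouth [ 0.74305881  2.02085856 96.66951698]
slot top edge [  5.89 -10.48  96.67]
slot top edge [ 5.36 12.61 96.67]
blade [ 7.59 -8.74 75.5 ] [ 7.6  11.64 75.5 ] shoulder [ 3.32 -8.3  63.5 ] [ 3.33 11.17 63.5 ]
0 0 16 [0.065 0.061 2.305 0.103 0.166] 0.0
0 0 0 [0.066 0.109 2.307 0.141 0.116] 0.0
0 0 -16 [0.067 0.156 2.308 0.231 0.069] 0.0
0 0.06 16 [0.068 0.059 2.244 0.05  0.288] 0.0
0 0.06 0 [0.068 0.103 2.246 0.057 0.242] 0.0
0 0.06 -16 [0.069 0.147 2.247 0.068 0.198] 0.0
0 0.12 16 [0.07  0.066 2.185 0.03  0.401] 0.0
0 0.12 0 [0.07  0.106 2.186 0.033 0.358] 0.0
0 0.12 -16 [0.071 0.147 2.187 0.036 0.317] 0.0
0 0.18 16 [0.072 0.079 2.126 0.02  0.506] 0.0
0 0.18 0 [0.072 0.117 2.127 0.021 0.467] 0.0
0 0.18 -16 [0.073 0.155 2.127 0.022 0.429] 0.0
```

```bash
cat >> h.py <<'E'
DE=.09
K=np.array([4.9,1.6,75.5])
q5=np.load('pics/s5.npy');Mc=q5[:3]+R.from_rotvec(q5[3:]).apply([1.8,1.05,97.5])
def goal(th,h,m=Mc,k=K,de=DE):
    Rg=R.from_rotvec(cy*de)*RG(th); return m+N*h-Rg.apply(k),Rg
E
python3 - <<'E'
from h import *
print(Mc)
for h in(14,):
    g,Rg=goal(.8,h);rel(g,Rg=Rg)
E
```

```text
[521.17666269 112.38127166 107.35707499]
shift [0.013 0.027 0.066] turn [ 0.0084 -0.0099  0.0025]
```

Request:
play_rows --targets '[0.013, 0.027, 0.03, 0.0084, -0.0099, 0.0025, 0.013, 0.027, 0.066, 0.0084, -0.0099, 0.0025, 0.013, 0.027, 0.066, 0.0084, -0.0099, 0.0025, 0.013, 0.027, 0.066, 0.0084, -0.0099, 0.0025, 0.013, 0.027, 0.066, 0.0084, -0.0099, 0.0025]'

```text
clock: 9.52
position: [471.4, 105.4, 181.1]
orientation: [2.616, 1.208, 0.723]
ft_force: [0.1, 0.3, -1.4]
width: 0.5
grip_force: 102.7
```

Run:
```python
from h import *
d=cap('wrist','w6')
s=r.sense();print(s['q'],s['position'],s['clock'],s['ft_force'])
np.save('pics/s6.npy',np.r_[s['position'],s['orientation']])
g,Rg=goal(.8,14);rel(g,Rg=Rg);g,Rg=goal(.8,3);rel(g,Rg=Rg)
cv2.imwrite('pics/w6b.png',cv2.resize(d['image'][180:240,235:315],(800,600),interpolation=cv2.INTER_CUBIC))
```

```text
[0.06524796 0.06886235 2.22685464 0.0462221  0.32613992 0.73095921] [471.54185948 105.38693518 181.26466353] 9.575 [ 0.06360697 -0.26687212 -1.49622926]
shift [ 0.005  0.004 -0.003] turn [-0.0001  0.0001 -0.0001]
shift [0.011 0.01  0.088] turn [-0.0001  0.0001 -0.0001]
```

View pics/w6b.png

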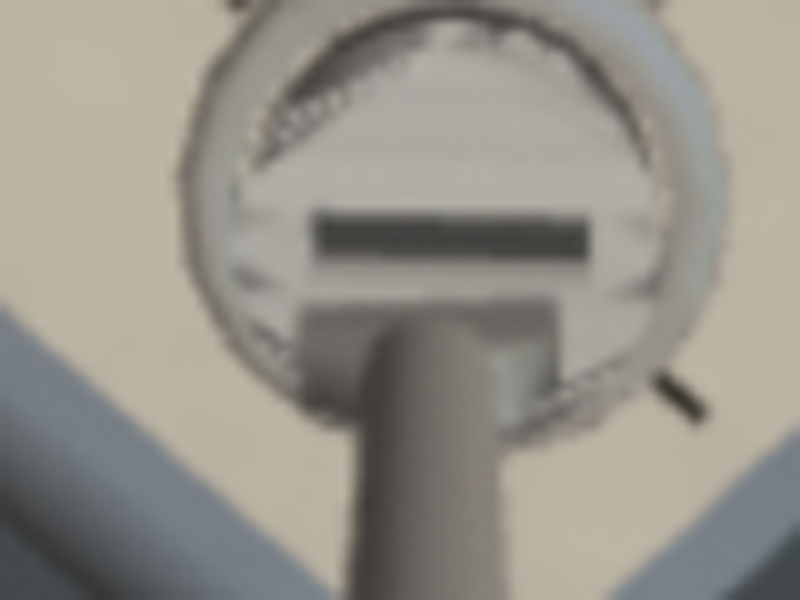

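The slot mouth spans (311,210) to (590,294), made up of the dark floor plus the lit lower wall. The blade's front tip edge is at y≈300, columns 300–557.

Run:
```python
from fit import *
w=load('w6');q=np.load('pics/s6.npy');P,Rt=q[:3],R.from_rotvec(q[3:]).as_matrix()
nt=Rt.T@N
f=predict(w,P,Rt,0,0,0,75.5)
def T(x,y,m):  # plane through tool point m normal nt
    o,k=ray(w,235+x/10,180+y/10);o=Rt.T@(o-P);k=Rt.T@k;return np.round(o+k*(nt@(m-o))/(nt@k),2)
m=Rt.T@(Mc-P);print('Mc tool',m)
for dz in(-2,0,2):
    mm=m+[0,0,dz];a=[T(*c,mm) for c in((311,210),(590,212),(311,294),(590,294))];print(dz,np.mean(a,0),'len',np.linalg.norm(a[1]-a[0]),'wid',np.linalg.norm(a[2]-a[0]))
for xk in (3,4,5,6,7):
    f=predict(w,P,Rt,xk,0,1.6,75.5);g=lambda *a:np.round((np.array(f(*a))-[235,180])*10)
    print(xk,g(1.3,-7.5,0),g(2.5,-10,3),g(2.5,10,3),g(2.5,10,12),g(-2.5,10,12),'bowbar',g(4.5,0,70))
```

```text
Mc tool [ 6.38495684  3.05498957 89.02115165]
-2 [ 7.1075  3.295  86.96  ] len 23.028219644601272 wid 7.41675131037842
0 [ 6.52   3.315 88.995] len 23.22918423018768 wid 7.476616881986131
2 [ 5.935   3.3375 91.0325] len 23.42940246783942 wid 7.547118655487005
3 [336. 327.] [302. 323.] [558. 324.] [564. 359.] [563. 422.] bowbar [435. 648.]
4 [335. 314.] [302. 311.] [558. 311.] [564. 347.] [563. 410.] bowbar [435. 632.]
5 [335. 302.] [302. 299.] [558. 299.] [564. 334.] [563. 397.] bowbar [435. 615.]
6 [335. 290.] [302. 287.] [559. 287.] [564. 321.] [563. 385.] bowbar [435. 599.]
7 [335. 278.] [302. 274.] [559. 275.] [564. 309.] [563. 372.] bowbar [435. 582.]
```

Request:
play_rows --targets '[0.008, 0.009, 0.08, 0, 0, 0, 0.012, 0.013, 0.12, 0, 0, 0, 0.013, 0.014, 0.14, 0, 0, 0, 0.013, 0.014, 0.155, 0, 0, 0, 0.013, 0.014, 0.155, 0, 0, 0, 0.013, 0.014, 0.155, 0, 0, 0]'

```text
clock: 10.32
position: [483.3, 106.4, 166.6]
orientation: [2.616, 1.208, 0.724]
ft_force: [-1.0, 0.3, -1.7]
width: 0.504
grip_force: 102.7
```

Run:
```python
from h import *
s=r.sense();print(s['q'],s['position'],s['clock'],s['ft_force'],N@s['ft_force'],s['wrist_torque'])
g,Rg=goal(.8,-4.6);rel(g,Rg=Rg)
for th in(.5,.2,0,-.03):
    g,Rg=goal(th,-5.5);print(th);rel(g,Rg=Rg)
```

```text
[0.06600489 0.11865961 2.2263062  0.05261478 0.27642479 0.72476024] [483.31443332 106.35888036 166.64199868] 10.325 [-1.03162601  0.26437282 -1.71107577] -0.8269225249199658 [-0.04207958  0.37779545  0.03132452]
shift [-0.002 -0.004 -0.004] turn [-0.      0.     -0.0001]
0.5
shift [-0.004  0.009  0.004] turn [-0.      0.     -0.0478]
0.2
shift [-0.002  0.022  0.004] turn [-0.      0.     -0.0955]
0
shift [0.001 0.03  0.004] turn [-0.     -0.     -0.1274]
-0.03
shift [0.002 0.031 0.004] turn [-0.     -0.     -0.1321]
```

Request:
play_rows --targets '[-0.002, -0.004, 0.016, 0, 0, 0, -0.003, 0.003, 0.016, 0, 0, -0.0239, -0.004, 0.009, 0.016, 0, 0, -0.0478, -0.003, 0.016, 0.016, 0, 0, -0.0716, -0.002, 0.022, 0.016, 0, 0, -0.0955, 0.001, 0.03, 0.016, 0, 0, -0.1274, 0.004, 0.033, 0.016, 0, 0, -0.1432, 0.004, 0.033, 0.016, 0, 0, -0.1432]'

```text
clock: 11.32
position: [487.6, 104.5, 166.9]
orientation: [1.733, 2.105, 0.514]
ft_force: [-1.2, 4.2, 1.6]
width: 0.494
grip_force: 103.1
```

Run:
```python
from h import *
s=r.sense();print(s['q'],s['position'],s['clock'],s['ft_force'],N@s['ft_force'],s['wrist_torque'],N@s['wrist_torque'])
for th,h in((-.1,-6.6),(0,-6.6),(-.1,-14.5),(0,-14.5),(0,-16)):
    g,Rg=goal(th,h);print(th,h);rel(g,Rg=Rg)
d=cap('wrist','w7');np.save('pics/s7.npy',np.r_[s['position'],s['orientation']])
cv2.imwrite('pics/w7b.png',cv2.resize(d['image'][150:255,210:350],(800,600),interpolation=cv2.INTER_CUBIC))
```

```text
[ 0.05872489  0.12310636  2.22034322  0.06717007  0.27721421 -0.19404449] [487.55762767 104.54168967 166.86467715] 11.325 [-1.23753904  4.21774487  1.64117087] 1.8221412721663222 [0.8455244  0.1912492  0.43198581] -0.1393056804520696
-0.1 -6.6
shift [-0.003 -0.004 -0.002] turn [ 0.0002 -0.0001 -0.0003]
0 -6.6
shift [-0.002 -0.008 -0.002] turn [ 0.0002 -0.0001  0.0156]
-0.1 -14.5
shift [-0.004  0.002  0.063] turn [ 0.0002 -0.0001 -0.0003]
0 -14.5
shift [-0.002 -0.002  0.063] turn [ 0.0002 -0.0001  0.0156]
0 -16
shift [-0.002 -0.001  0.076] turn [ 0.0002 -0.0001  0.0156]
```

Request:
play_rows --targets '[-0.002, -0.004, 0.01, 0, 0, 0.005, -0.003, -0.004, 0.025, 0, 0, 0.005, -0.003, -0.003, 0.035, 0, 0, 0.005, -0.003, -0.003, 0.035, 0, 0, 0.005]'

```text
clock: 11.88
position: [489.9, 104.2, 163.1]
orientation: [1.769, 2.079, 0.524]
ft_force: [-0.7, 5.0, 4.1]
width: 0.496
grip_force: 103.3
```

Run:
```python
from h import *
s=r.sense();print(s['q'],s['position'],s['clock'],s['ft_force'],N@s['ft_force'],U@s['ft_force'],cy@s['ft_force'],N@s['wrist_torque'])
for th,h in((-.07,-10.5),(-.07,-16.5)):
    g,Rg=goal(th,h);print(th,h);rel(g,Rg=Rg)
```

```text
[ 0.05744425  0.13462287  2.22167644  0.07224019  0.26390782 -0.16828011] [489.88274343 104.21450381 163.1080431 ] 11.875 [-0.72846151  5.04118196  4.13060264] 3.526003529548881 2.165831030634279 5.087409100149725 -0.12133276412464837
-0.07 -10.5
shift [ 0.002 -0.003 -0.007] turn [ 0.0002 -0.     -0.0006]
-0.07 -16.5
shift [0.001 0.002 0.043] turn [ 0.0002 -0.     -0.0006]
```

Request:
play_rows --targets '[0.006, 0, 0.015, 0, 0, 0, 0.006, 0.001, 0.03, 0, 0, 0, 0.006, 0.002, 0.044, 0, 0, 0, 0.006, 0.002, 0.044, 0, 0, 0]'

```text
clock: 12.38
position: [492.0, 105.0, 159.6]
orientation: [1.767, 2.08, 0.524]
ft_force: [-14.5, 1.6, 26.9]
width: 0.494
grip_force: 106.6
```

Run:
```python
from h import *
s=r.sense();print(s['q'],s['position'],s['clock'],s['ft_force'],N@s['ft_force'],U@s['ft_force'],cy@s['ft_force'],N@s['wrist_torque'])
for th,h in((-.07,-16.5),):
    g,Rg=goal(th,h);print(th,h);rel(g,Rg=Rg)
```

```text
[ 0.05988545  0.14578397  2.22304424  0.07036678  0.25005051 -0.16585805] [491.96805329 105.01664341 159.56535407] 12.375 [-14.47370962   1.63051347  26.92683966] 30.233124329140114 3.7681360671289137 2.9923890897958088 -0.1179489881624412
-0.07 -16.5
shift [-0.004  0.     0.009] turn [ 0.0004  0.     -0.0004]
```

Pressing at 30 N, the head is fully in. I'll turn it clockwise.

Request:
play_rows --targets '[0.0026, -0.0062, 0, 0, 0, 0.025, 0.0061, -0.012, 0, 0, 0, 0.05, 0.0105, -0.0171, 0, 0, 0, 0.075, 0.0156, -0.0215, 0, 0, 0, 0.1, 0.0214, -0.025, 0, 0, 0, 0.125, 0.0276, -0.0275, 0, 0, 0, 0.15, 0.0342, -0.0291, 0, 0, 0, 0.175, 0.0409, -0.0296, 0, 0, 0, 0.2]'

```text
clock: 13.38
position: [487.7, 109.2, 157.2]
orientation: [2.885, 0.693, 0.785]
ft_force: [-14.1, -0.4, 24.8]
width: 0.497
grip_force: 106.0
```

Run:
```python
from h import *
s=r.sense();print(s['q'],s['position'],s['clock'],s['ft_force'],N@s['ft_force'],U@s['ft_force'],cy@s['ft_force'],N@s['wrist_torque'])
for th,h in((1.571,-15.4),(1.68,-15.4)):
    g,Rg=goal(th,h);print(th,h);rel(g,Rg=Rg)
```

```text
[0.07439165 0.14730844 2.23062687 0.04159947 0.24159127 1.13582542] [487.66226711 109.15470525 157.19386131] 13.375 [-14.09189139  -0.38145843  24.79685196] 28.379494380464127 2.7018737556054213 0.9533510573578576 -0.012918326184652018
1.571 -15.4
shift [ 0.012 -0.01  -0.001] turn [ 0.0001 -0.0002  0.06  ]
1.68 -15.4
shift [ 0.015 -0.013 -0.001] turn [ 0.0001 -0.0002  0.0774]
```

Request:
play_rows --targets '[0.005, -0.004, 0, 0, 0, 0.025, 0.01, -0.009, 0, 0, 0, 0.05, 0.014, -0.012, 0, 0, 0, 0.07, 0.016, -0.014, 0, 0, 0, 0.081, 0.016, -0.014, 0, 0, 0, 0.081]'

```text
clock: 14.0
position: [487.8, 111.5, 157.4]
orientation: [-2.981, 0.049, -0.79]
ft_force: [-15.5, 0.7, 25.0]
width: 0.498
grip_force: 106.1
```

Run:
```python
from h import *
s=r.sense();print(s['q'],s['position'],s['clock'],s['ft_force'],N@s['ft_force'],U@s['ft_force'],cy@s['ft_force'],N@s['wrist_torque'])
Rt=R.from_rotvec(s['orientation']).as_matrix();print('th',np.arctan2(-Rt[:,1]@cy,Rt[:,1]@U))
for th,h in((1.571,-15.4),(1.571,30)):
    g,Rg=goal(th,h);print(th,h);rel(g,Rg=Rg)
```

```text
[0.08181615 0.14784868 2.22777745 0.0261225  0.24497986 1.66182002] [487.79174883 111.49873855 157.41925984] 14.0 [-15.45726534   0.71247715  25.04680737] 29.304510725545864 1.8165974627624926 2.171528308038541 0.027888921098125876
th 1.6978578229828492
1.571 -15.4
shift [ 0.005  0.005 -0.001] turn [ 0.     -0.     -0.0203]
1.571 30
shift [-0.029  0.009 -0.378] turn [ 0.     -0.     -0.0203]
```

Request:
play_rows --targets '[0.002, -0.002, 0, 0, 0, 0.01, 0.003, -0.003, 0, 0, 0, 0.018, 0.003, -0.003, 0, 0, 0, 0.018]'

```text
clock: 14.38
position: [487.8, 111.9, 157.4]
orientation: [-2.948, 0.213, -0.776]
ft_force: [-15.8, 1.2, 25.4]
width: 0.5
grip_force: 105.8
```

Run:
```python
from h import *
s=r.sense();print(s['clock'],s['ft_force'],N@s['ft_force'],U@s['ft_force'],cy@s['ft_force'],N@s['wrist_torque'])
Rt=R.from_rotvec(s['orientation']).as_matrix();print('th',np.arctan2(-Rt[:,1]@cy,Rt[:,1]@U))
for th,h in((1.571,-15.4),(1.571,-5),(1.571,30)):
    g,Rg=goal(th,h);print(th,h);rel(g,Rg=Rg)
```

```text
14.375 [-15.76806608   1.21198374  25.39732725] 29.74200218664785 1.802907674073684 2.6981888613195406 0.40916639790703707
th 1.8089892583412304
1.571 -15.4
shift [ 0.006  0.008 -0.001] turn [ 0.      0.0001 -0.038 ]
1.571 -5
shift [-0.002  0.01  -0.088] turn [ 0.      0.0001 -0.038 ]
1.571 30
shift [-0.028  0.016 -0.378] turn [ 0.      0.0001 -0.038 ]
```

Torque rose to 0.41 N m, so the fastener is at the locked stop. I'll unwind slightly and withdraw.

Request:
play_rows --targets '[0.005, 0.007, 0, 0, 0, -0.034, 0.005, 0.007, -0.002, 0, 0, -0.034, 0.002, 0.008, -0.05, 0, 0, -0.034, -0.003, 0.01, -0.1, 0, 0, -0.034, -0.012, 0.012, -0.2, 0, 0, -0.034, -0.03, 0.016, -0.4, 0, 0, -0.034, -0.03, 0.016, -0.4, 0, 0, -0.034]'

```text
clock: 15.25
position: [461.8, 108.3, 198.0]
orientation: [-3.003, -0.103, -0.803]
ft_force: [-0.7, 0.5, -1.0]
width: 0.497
grip_force: 102.8
```

Run:
```python
from h import *
d=cap('wrist','w8');s=r.sense();print(s['clock'],s['q'],s['position'],s['ft_force'])
np.save('pics/s8.npy',np.r_[s['position'],s['orientation']])
u,v=proj(d,Mc-7*N);u,v=int(u),int(v);print(u,v)
x0,y0=max(0,u-80),max(0,v-60)
cv2.imwrite('pics/w8b.png',cv2.resize(d['image'][y0:y0+120,x0:x0+160],(800,600),interpolation=cv2.INTER_CUBIC))
```

```text
15.3 [0.07805235 0.02099506 2.21925082 0.02228433 0.37891189 1.56200609] [462.17120394 108.33875819 197.45228874] [-0.02878265  0.07478322 -1.8816677 ]
278 197
```

View pics/w8b.png

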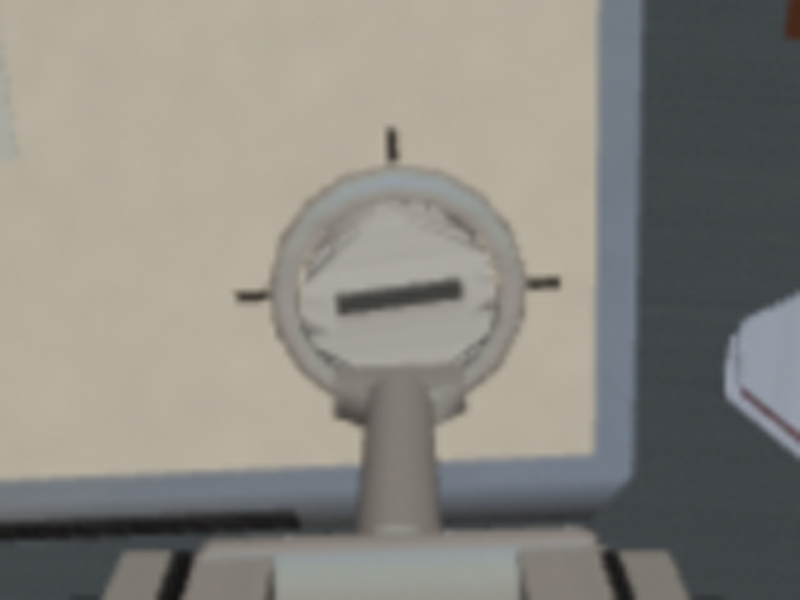

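The head is sunk and caught, but the slot runs (338,305)–(461,288) against the tick line (237,296)–(560,283). That is about 0.1 rad short, dragged back by unwinding under pressure. I'll re-enter without pressing and finish the turn.

Run:
```python
from h import *
w=load('w8');q=np.load('pics/s8.npy');P,Rt=q[:3],R.from_rotvec(q[3:]).as_matrix()
def pl(x,y,h):
    o,k=ray(w,198+x/5,137+y/5);m=Mc+N*h;return o+k*(N@(m-o))/(N@k)
for a,b,h in(((338,301),(461,285),-7),((237,296),(560,283),-17)):
    d=pl(*b,h)-pl(*a,h);print(np.linalg.norm(d),np.arctan2(-d@cy,d@U),((pl(*b,h)+pl(*a,h))/2-Mc)@np.array([U,cy,N]).T)
print('tool th',np.arctan2(-Rt[:,1]@cy,Rt[:,1]@U))
for th,h in((1.5,-4),(1.5,-13.3),(1.65,-13.3),(1.80,-13.3),(1.66,-13.3),(1.66,30)):
    g,Rg=goal(th,h);print(th,h);rel(g,Rg=Rg)
```

```text
22.838323059994316 1.4603236482024267 [ 1.56296145  0.8161303  -6.99992955]
61.77437282889942 1.5546049093107848 [ -1.20658896   1.04867515 -16.99982892]
tool th 1.5970633679635404
1.5 -4
shift [0.015 0.002 0.3  ] turn [ 0.     -0.0003 -0.0155]
1.5 -13.3
shift [0.021 0.002 0.378] turn [ 0.     -0.0003 -0.0155]
1.65 -13.3
shift [ 0.023 -0.004  0.378] turn [-0.     -0.0003  0.0084]
1.8 -13.3
shift [ 0.026 -0.01   0.378] turn [-0.     -0.0003  0.0323]
1.66 -13.3
shift [ 0.023 -0.005  0.378] turn [-0.     -0.0003  0.01  ]
1.66 30
shift [-0.008 -0.004  0.018] turn [-0.     -0.0003  0.01  ]
```

Request:
play_rows --targets '[0.008, -0.002, 0.15, 0, 0, -0.019, 0.015, -0.002, 0.29, 0, 0, -0.019, 0.018, -0.002, 0.34, 0, 0, -0.019, 0.021, -0.002, 0.375, 0, 0, -0.019, 0.021, -0.002, 0.375, 0, 0, -0.019, 0.023, -0.008, 0.375, 0, 0, 0.008, 0.026, -0.014, 0.375, 0, 0, 0.032, 0.026, -0.014, 0.375, 0, 0, 0.032]'

```text
clock: 16.3
position: [486.5, 112.4, 159.3]
orientation: [-2.953, 0.193, -0.778]
ft_force: [-0.8, -1.0, -1.9]
width: 0.497
grip_force: 102.6
```

Run:
```python
from h import *
s=r.sense();print(s['clock'],s['ft_force'],N@s['ft_force'],U@s['ft_force'],cy@s['ft_force'],N@s['wrist_torque'])
Rt=R.from_rotvec(s['orientation']).as_matrix();print('th',np.arctan2(-Rt[:,1]@cy,Rt[:,1]@U))
for th,h in((1.8,-13.3),(1.64,-13.3),(1.64,-5),(1.64,30)):
    g,Rg=goal(th,h);print(th,h);rel(g,Rg=Rg)
```

```text
16.3 [-0.82599856 -1.04959095 -1.91476773] -1.039893414270655 -1.8531739505594904 -0.9667283313702012 0.29948442747404813
th 1.794865275428919
1.8 -13.3
shift [0.008 0.003 0.   ] turn [0.     0.0001 0.0007]
1.64 -13.3
shift [0.007 0.01  0.   ] turn [ 0.      0.0001 -0.0248]
1.64 -5
shift [ 0.001  0.011 -0.069] turn [ 0.      0.0001 -0.0248]
1.64 30
shift [-0.025  0.017 -0.359] turn [ 0.      0.0001 -0.0248]
```

Request:
play_rows --targets '[0.002, 0.003, 0, 0, 0, -0.016, 0.002, 0.003, 0, 0, 0, -0.016, -0.004, 0.004, -0.07, 0, 0, -0.016, -0.01, 0.006, -0.14, 0, 0, -0.016, -0.03, 0.01, -0.36, 0, 0, -0.016, -0.03, 0.01, -0.36, 0, 0, -0.016]'

```text
clock: 17.05
position: [462.4, 109.8, 196.7]
orientation: [-2.98, 0.048, -0.795]
ft_force: [0.3, -0.6, -1.0]
width: 0.496
grip_force: 102.9
```

Run:
```python
from h import *
d=cap('wrist','w9');s=r.sense();print(s['clock'],s['q'],s['position'],s['ft_force'])
P,Rt=s['position'],R.from_rotvec(s['orientation']).as_matrix()
# rectify the fastener face: out px 4/mm, x=-cy..., y=-U ; find dark slot
def rect(w,img,h,S=8,n=25):
    ii,jj=np.meshgrid(np.arange(-n*S,n*S),np.arange(-n*S,n*S))
    mp=np.array([proj(w,Mc+N*h+U*1-U*(j/S)-cy*(i/S)) for i,j in zip(ii.ravel(),jj.ravel())]).astype(np.float32)
    return cv2.remap(img,mp[:,0].reshape(ii.shape),mp[:,1].reshape(ii.shape),cv2.INTER_CUBIC)
for n,h in(('w8',-7),('w9',-7)):
    im=rect(load(n),cv2.imread(f'pics/{n}.png'),h);g=cv2.cvtColor(im,cv2.COLOR_BGR2GRAY)
    m=(g<95).astype(np.uint8);k,l,st,ce=cv2.connectedComponentsWithStats(m)
    for i in range(1,k):
        if st[i,4]>1500:
            pts=np.argwhere(l==i)[:,::-1].astype(np.float32);c,(a,b),ang=cv2.minAreaRect(pts);vx,vy,_,_=cv2.fitLine(pts,2,0,.01,.01).ravel()
            print(n,np.array(c)/8-25,a/8,b/8,'angle above level deg',np.degrees(np.arctan2(-vy,vx)))
# key-blade yaw vs tool etc. plan back route
prev=[579,-226.7,187];xr=np.array([.959,-.284,0])
Rk=R.from_rotvec([-.4505,-3.108,-.001])
rel(P+[-20,0,90],Rg=Rk);rel(np.array([477.5,-197.5,310]),Rg=Rk)
```

```text
17.1 [0.08262164 0.02538401 2.22058921 0.01678587 0.37193506 1.67154787] [462.75981445 109.73830716 196.06803841] [ 0.25726109  0.17898777 -0.37204425]
w8 [-1.30448532 -0.18160248] 3.3006553649902344 22.601198196411133 angle above level deg 6.851026
w9 [-1.30980301 -0.17359734] 3.324615955352783 22.407184600830078 angle above level deg 1.13865
shift [ 0.228 -0.045 -0.732] turn [ 0.1166 -0.0302 -0.4446]
shift [ 0.692  2.493 -0.882] turn [ 0.1166 -0.0302 -0.4446]
```

The slot is now within about 1° of level, in line with the ticks, so it is locked. Next I'll take the key back.

Request:
play_rows --targets '[0.228, -0.045, -0.732, 0, 0, 0, 0.228, -0.045, -0.732, 0, 0, 0, 0.228, -0.045, -0.732, 0.1166, -0.0302, -0.4446, 0.228, -0.045, -0.732, 0.1166, -0.0302, -0.4446, 0.228, -0.045, -0.732, 0.1166, -0.0302, -0.4446, 0.228, -0.045, -0.732, 0.1166, -0.0302, -0.4446, 0.228, -0.045, -0.732, 0.1166, -0.0302, -0.4446, 0.228, -0.045, -0.732, 0.1166, -0.0302, -0.4446]'

```text
clock: 18.1
position: [442.9, 109.2, 284.2]
orientation: [-2.613, -1.535, -0.627]
ft_force: [-0.4, -1.1, -1.4]
width: 0.499
grip_force: 102.8
```

Run:
```python
from h import *
s=r.sense();print(s['clock'],s['q'],s['position'])
Rk=R.from_rotvec([-.4505,-3.108,-.001])
rel([440,105,310],Rg=Rk)
```

```text
18.1 [-0.15308448 -0.08979342  1.99733833  0.35394569  0.9695696   0.19278966] [442.92081199 109.16281867 284.21034911]
shift [ 0.039  0.032 -0.213] turn [ 0.0724 -0.0189 -0.2806]
```

Request:
play_rows --targets '[0.039, 0.032, -0.213, 0.0724, -0.0189, -0.2806, 0.039, 0.032, -0.213, 0.0724, -0.0189, -0.2806, 0.039, 0.032, -0.213, 0.0724, -0.0189, -0.2806, 0.039, 0.032, -0.213, 0.0724, -0.0189, -0.2806, 0.039, 0.032, -0.213, 0.0724, -0.0189, -0.2806, 0.039, 0.032, -0.213, 0.0724, -0.0189, -0.2806, 0.039, 0.032, -0.213, 0.0724, -0.0189, -0.2806, 0.039, 0.032, -0.213, 0.0724, -0.0189, -0.2806]'

```text
clock: 19.1
position: [440.6, 105.3, 309.8]
orientation: [-0.926, -2.988, -0.131]
ft_force: [0.1, 1.1, -1.0]
width: 0.498
grip_force: 102.8
```

Run:
```python
from h import *
s=r.sense();print(s['clock'],s['q'],s['position'])
Rk=R.from_rotvec([-.4505,-3.108,-.001])
rel([440,105,310],Rg=Rk);rel([477.5,-197.5,310],Rg=Rk)
```

```text
19.1 [ 0.01278199  0.05400751  1.71536656  0.08457664  1.35689695 -0.97414633] [440.58959289 105.30670327 309.79539606]
shift [ 0.003 -0.005 -0.002] turn [ 0.0129 -0.0033 -0.0498]
shift [-1.677 -1.899 -0.206] turn [ 0.0129 -0.0033 -0.0498]
```

Request:
play_rows --targets '[0, 0, 0, 0.0129, -0.0033, -0.0498, 0, 0, 0, 0.0129, -0.0033, -0.0498, -0.84, -0.95, -0.1, 0.0129, -0.0033, -0.0498, -0.84, -0.95, -0.1, 0.0129, -0.0033, -0.0498, -0.84, -0.95, -0.1, 0.0129, -0.0033, -0.0498, -0.84, -0.95, -0.1, 0.0129, -0.0033, -0.0498]'

```text
clock: 19.85
position: [458.3, -48.1, 309.3]
orientation: [-0.464, -3.106, -0.003]
ft_force: [-0.2, 0.3, -1.4]
width: 0.498
grip_force: 102.8
```

Run:
```python
from h import *
s=r.sense();print(s['clock'],s['q'],s['position'])
Rk=R.from_rotvec([-.4505,-3.108,-.001])
rel([477.5,-197.5,310],Rg=Rk);rel([477.5,-197.5,187],Rg=Rk)
```

```text
19.85 [-0.2563291   0.08535818  1.67864083  0.00209911  1.37902492 -1.53068192] [458.33436645 -48.10586989 309.31134906]
shift [-0.517 -1.144 -0.009] turn [ 0.0002 -0.     -0.0014]
shift [-0.518 -1.146  1.016] turn [ 0.0002 -0.     -0.0014]
```

Request:
play_rows --targets '[-0.517, -1, 0, 0.0002, 0, -0.0014, -0.517, -1, 0, 0.0002, 0, -0.0014, -0.517, -1, 0, 0.0002, 0, -0.0014, -0.517, -1, 0, 0.0002, 0, -0.0014]'

```text
clock: 20.35
position: [482.2, -178.5, 309.0]
orientation: [-0.447, -3.107, -0.004]
ft_force: [-0.5, -0.2, -1.5]
width: 0.498
grip_force: 102.9
```

Request:
play_rows --targets '[0, -0.14, 0, 0, 0, 0, 0, -0.14, 0.5, 0, 0, 0, 0, -0.14, 1, 0, 0, 0, 0, -0.14, 1, 0, 0, 0, 0, -0.14, 1, 0, 0, 0, 0, -0.14, 1, 0, 0, 0]'

```text
clock: 21.1
position: [479.1, -195.8, 192.5]
orientation: [0.445, 3.107, -0.001]
ft_force: [-0.3, -0.4, -1.5]
width: 0.498
grip_force: 102.9
```

Run:
```python
from h import *
d=cap('wrist','w10');s=r.sense();print(s['clock'],s['position'],s['ft_force'])
Rk=R.from_rotvec([-.4505,-3.108,-.001])
rel([477.5,-197.5,187],Rg=Rk);rel([578.6,-227,187],Rg=Rk)
```

```text
21.15 [ 478.94991103 -195.7757678   192.26474591] [-0.64802401  0.09066633 -0.97060176]
shift [ 0.008 -0.017  0.044] turn [-0.0001  0.0007  0.0006]
shift [-0.87  -0.017  0.047] turn [-0.0001  0.0007  0.0006]
```

Run:
```python
from h import *
g=lambda n:cv2.cvtColor(cv2.imread(f'pics/{n}.png'),cv2.COLOR_BGR2GRAY)
a=g('w4')
for nm,(x,y,w,h) in dict(shoulder=(262,207,32,18),bow=(236,241,80,22)).items():
    t=a[y:y+h,x:x+w]
    for n in('w3','w5','w6','w8','w9','w10'):
        m=cv2.matchTemplate(g(n)[y-8:y+h+8,x-8:x+w+8],t,cv2.TM_CCOEFF_NORMED);_,v,_,p=cv2.minMaxLoc(m);print(nm,n,round(v,2),p[0]-8,p[1]-8)
```

```text
shoulder w3 0.45 -1 -5
shoulder w5 0.65 0 6
shoulder w6 0.83 0 1
shoulder w8 0.85 0 0
shoulder w9 0.83 0 0
shoulder w10 0.43 -2 -6
bow w3 0.74 0 1
bow w5 0.85 0 0
bow w6 0.87 0 0
bow w8 0.8 0 -1
bow w9 0.76 0 -1
bow w10 0.8 0 1
```

Request:
play_rows --targets '[0, -0.017, 0.043, 0, 0.0007, 0.0006, 0, -0.017, 0.043, 0, 0.0007, 0.0006, -0.2, -0.017, 0.043, 0, 0.0007, 0.0006, -0.4, -0.017, 0.043, 0, 0.0007, 0.0006, -0.6, -0.017, 0.043, 0, 0.0007, 0.0006, -0.8, -0.017, 0.043, 0, 0.0007, 0.0006, -0.87, -0.017, 0.043, 0, 0.0007, 0.0006, -0.87, -0.017, 0.043, 0, 0.0007, 0.0006]'

```text
clock: 22.15
position: [576.6, -226.1, 184.1]
orientation: [-0.45, -3.102, -0.003]
ft_force: [0.3, -0.3, -2.2]
width: 0.498
grip_force: 102.9
```

Run:
```python
from h import *
d=cap('wrist','w11');s=r.sense();print(s['clock'],s['position'],s['ft_force'])
Rk=R.from_rotvec([-.4505,-3.108,-.001])
rel([578.6,-227,187],Rg=Rk);rel([578.6,-227,172],Rg=Rk)
g=lambda n:cv2.cvtColor(cv2.imread(f'pics/{n}.png'),cv2.COLOR_BGR2GRAY)
print(cv2.phaseCorrelate(np.float32(g('w3')),np.float32(g('w11'))), np.abs(g('w3').astype(int)-g('w11')).mean())
```

```text
22.2 [ 575.95912056 -225.85702571  184.05491   ] [ 0.14725158 -0.11836581 -1.91611528]
shift [-0.024 -0.003 -0.025] turn [ 0.0001 -0.001  -0.0001]
shift [-0.025 -0.003  0.1  ] turn [ 0.0001 -0.001  -0.0001]
((0.3587335766678734, -0.10520977269831633), 0.33647607763608295) 6.792733843537415
```

Request:
play_rows --targets '[-0.02, -0.003, 0.03, 0, 0, 0, -0.02, -0.003, 0.06, 0, 0, 0, -0.02, -0.003, 0.09, 0, 0, 0, -0.02, -0.003, 0.1, 0, 0, 0, -0.02, -0.003, 0.1, 0, 0, 0]'

```text
clock: 22.82
position: [578.7, -227.1, 172.4]
orientation: [-0.451, -3.103, -0.003]
ft_force: [0.1, 0.2, -0.8]
width: 0.498
grip_force: 103.1
```

Run:
```python
from h import *
d=cap('wrist','w12');s=r.sense();print(s['clock'],s['position'],s['ft_force'])
g=lambda n:cv2.cvtColor(cv2.imread(f'pics/{n}.png'),cv2.COLOR_BGR2GRAY)
for n in('w2','w3'):print(n,cv2.phaseCorrelate(np.float32(g(n)),np.float32(g('w12'))))
```

```text
22.875 [ 578.87353889 -227.17137357  172.36535462] [ 0.49024392  0.03109226 -0.8789018 ]
w2 ((0.049840347251290495, -0.21272486259888979), 0.39077313658263946)
w3 ((-0.019692082418885093, 0.029400350701706657), 0.3222961370591764)
```

Request:
play_rows --targets '[0, 0, 0.005, 0, 0, 0, 0, 0, 0.008, 0, 0, 0, 0, 0, 0.008, 0, 0, 0]'

```text
clock: 23.25
position: [579.0, -227.2, 172.1]
orientation: [-0.451, -3.104, -0.003]
ft_force: [-1.8, 1.4, 4.6]
width: 0.497
grip_force: 103.5
```

Request:
play_rows --targets '[0, 0, -0.003, 0, 0, 0, 0, 0, -0.003, 0, 0, 0, 0, 0, -0.003, 0, 0, 0]' --newtons 20

```text
clock: 23.62
position: [579.0, -227.2, 172.2]
orientation: [-0.451, -3.104, -0.003]
ft_force: [-2.2, 0.6, 6.0]
width: 0.495
grip_force: 103.5
```

Request:
play_rows --targets '[0, 0, 0, 0, 0, 0, 0, 0, 0, 0, 0, 0, 0, 0, 0, 0, 0, 0, 0, 0, 0, 0, 0, 0, 0, 0, 0, 0, 0, 0, 0, 0, 0, 0, 0, 0, 0, 0, 0, 0, 0, 0, 0, 0, 0, 0, 0, 0]' --fingers 0.68

```text
clock: 24.62
position: [578.9, -227.2, 171.8]
orientation: [-0.451, -3.103, -0.003]
ft_force: [0.5, -0.3, -0.3]
width: 0.678
grip_force: 0.0
```

Run:
```python
from h import *
d=cap('wrist','w13');s=r.sense();print(s['clock'],s['position'],s['ft_force'],s['width'])
g=lambda n:cv2.cvtColor(cv2.imread(f'pics/{n}.png'),cv2.COLOR_BGR2GRAY)
a=g('w2');b=g('w13')
for nm,(x,y,w,h) in dict(blade=(258,208,34,18),bowtop=(218,280,112,26),all=(150,180,250,110)).items():
    m=cv2.matchTemplate(b[y-8:y+h+8,x-8:x+w+8],a[y:y+h,x:x+w],cv2.TM_CCOEFF_NORMED);_,v,_,p=cv2.minMaxLoc(m);print(nm,round(v,2),p[0]-8,p[1]-8)
```

```text
24.675 [ 578.92930832 -227.1788361   171.75488728] [-0.95600971 -0.19152239  0.86591921] 0.6758599125427318
blade 0.98 -1 0
bowtop 0.98 3 -1
all 0.96 1 -1
```

The key hangs as it did before, so I'll retreat straight up.

Request:
play_rows --targets '[0, 0, -0.1, 0, 0, 0, 0, 0, -0.25, 0, 0, 0, 0, 0, -0.45, 0, 0, 0, 0, 0, -0.7, 0, 0, 0, 0, 0, -1, 0, 0, 0, 0.8, 0, -1, 0, 0, 0, 0.8, 0, -1, 0, 0, 0]'

```text
clock: 25.55
position: [485.9, -199.6, 294.3]
orientation: [-0.451, -3.105, -0.002]
ft_force: [-0.2, 0.2, -0.2]
width: 0.685
grip_force: 0.0
```

Request:
play_rows --targets '[0, 0, 0, 0, 0, 0, 0, 0, 0, 0, 0, 0, 0, 0, 0, 0, 0, 0, 0, 0, 0, 0, 0, 0, 0, 0, 0, 0, 0, 0, 0, 0, 0, 0, 0, 0, 0, 0, 0, 0, 0, 0, 0, 0, 0, 0, 0, 0]'

```text
clock: 26.55
position: [487.6, -200.2, 292.3]
orientation: [-0.451, -3.103, -0.003]
ft_force: [-0.3, -0.2, -0.4]
width: 0.68
grip_force: 0.0
```

Run:
```python
from h import *
def chg(a,b):
    d=cv2.absdiff(a,b).max(2);m=(cv2.medianBlur(d,3)>40).astype(np.uint8)
    k,l,st,ce=cv2.connectedComponentsWithStats(cv2.dilate(m,np.ones((3,3))))
    return [list(map(int,st[i])) for i in range(1,k) if st[i,4]>12]
a=cap('scene','s2')['image'];cap('top','t2')
b=eyes.capture('scene')['image'];print('still',np.abs(a.astype(int)-b)[225:325,125:258].max())
print('scene',chg(cv2.imread('pics/s1.png'),a));print('top',chg(cv2.imread('pics/t1.png'),cv2.imread('pics/t2.png')))
s=r.sense();print(s['clock'],s['position'])
```

```text
still 19
scene [[48, 0, 173, 123, 9028], [229, 0, 83, 37, 2500], [436, 0, 10, 8, 62], [476, 0, 12, 9, 82], [123, 113, 91, 69, 2999], [333, 189, 17, 12, 121], [168, 209, 75, 35, 1317], [234, 222, 30, 16, 377]]
top [[215, 105, 284, 315, 26224], [218, 217, 4, 4, 16], [210, 218, 4, 4, 14], [212, 223, 9, 7, 49], [350, 268, 19, 13, 160], [0, 380, 210, 40, 6404], [278, 403, 22, 17, 138], [274, 410, 8, 10, 58]]
26.7 [ 487.55913319 -200.1665281   292.35641373]
```

```bash
python3 -c "
from h import *
print(order.hand_in())"
```

```text
the job is handed in; nothing more can be done
None
```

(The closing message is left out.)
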